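# Pack the hole saws and close the case

## Robot

A 6-joint arm with a two-finger parallel gripper is mounted at the origin on the work surface. World frame = base frame: x ahead of the robot, y to its left, z up, the work surface at z = 0. Lengths are in m, angles in rad, forces in N, time in s.
With the tool pointing down it reaches from about 0.275 to 0.75 m from the base axis. Payload 10.2 kg.
Tool frame: the origin (TCP) lies on the centre line of the jaws, within the pads' length; the fingertips stand 11 mm ahead of it and the grasp point (between the pads) lies 8 mm behind it (manip.tcp_to_tips is the distance from the TCP to the fingertips, in m); z points along the fingers, y is the line along which they close (so a half turn about z gives the same grasp; the last joint's range is limited). The gripper opens to 85 mm and grips with 20 to 120 N. Pads are 22 mm wide; open, the fingers measure 114 mm over their backs; the gripper's body (76 mm by 85 mm) begins 54 mm behind the grasp point. The pads swing forward as they close: fully open they stand 13 mm farther back than shut.
Start: joints at [0.931, 0.313, 1.498, -0, 1.331, -0.223], TCP at [0.213, 0.48, 0.21] pointing down, gripper open.
Joint ranges: [-2.94, 2.94], [-0.97, 2.17], [0.19, 2.56], [-1.23, 4.37], [0.02, 3.11], [-2.88, 2.88]. Speed limits (rad/s): [2.39, 2.39, 3.01, 3.14, 3.14, 3.14].

## Interface

Orientations are given as a unit quaternion [x, y, z, w].
In Python, from rig import manip gives the robot as it stands.
- The arm moves only by the tool drive_tool, never from a script. Its argument "plan" is a list of rows, each a list of 4 numbers: the shift along the tool's x, y, z in cm, then the turn about the tool's z in rad. In form: [[x, y, z, twist], ...]. A call has 1 to 12 rows; each row shifts and turns the commanded pose from where the row before left it, along the tool's axes as they then stand; what a row does not reach is not made up. A row lasts 1/10 s, in which the tool goes at most 50 mm and 8.59 degrees, less where a joint would pass 70% of its speed; a pose out of reach is approached as far as the arm can. A call with a gripper value outside its range is refused whole. "claw" is the finger opening in cm, from 0 to 8.54, set as the call begins (left out, the last holds). The fingers move at their own pace and stop on an object; "grip_force" is the grip in N (left out, the last holds). Time passes only in rows, so rows that do not move let the fingers close. It gives the time, the measured TCP pose, the force, the opening and the grip force at its end, in the units of the state.
- manip.get_obs(): the state, without advancing time (a new reading comes with each control period).
- manip.capture(name): name is "scene" or "top"; returns a dict with "img" (384x512x3 uint8, red, green, blue), "z_map" (384x512 float32, m along the optical axis (not along the pixel's ray), 0 where there is no reading), "intrinsics" (3x3 intrinsics, pixels), "camera_from_world" (4x4, takes a point from world to camera coordinates). Camera axes: x right, y up, looking along -z (the intrinsics and any distortion apply to the point x, -y, -z); pixel columns grow to the right and rows downward; lengths in m; the calibration is good to about 2 mm. A picture is of the moment at which its call begins.
- manip.hand_in(): hands the job in; it is judged then, once.
The state is a dict: "time_s": time; "q": joint angles; "joint_velocities": joint speeds; "joint_efforts": joint torques, N m; "tcp_pos": TCP position; "eef_rot": TCP orientation; "contact_force": force on the tool from outside, world axes, zero at the start; "wrist_torque": the same for the moment, N m; "gripper_width": finger opening in m; "grip_force": force on a finger pad.
Only numpy, scipy, OpenCV 4.12 (cv2) and the standard library are available. Lean on these libraries where they do the work, as an engineer would, in place of code of your own. Each camera call takes 0.05 s, during which the arm holds its last target. There are 200 camera calls.

## Task

Put the three hole saws back into their case, each standing teeth down in the well of its own size, setting them down rather than dropping them; then close the lid fully. Leave the hose sleeve and the sanding drum, which are not part of the set, where they stand.

Things in the scene. Friction and masses are not known exactly. Their poses are not given: they have to be found in the camera images.
- saw_small: the small hole saw: a steel cup 30 mm in diameter and 46 mm tall, standing on its teeth on the bench, closed flat back with a black threaded hole and drive-pin holes on top, slanting slots in its side. Origin: centre of its toothed underside; z up the axis. 40 to 200 g.
- saw_medium: the medium hole saw: a steel cup 44 mm in diameter and 46 mm tall, standing on its teeth on the bench, closed flat back with a black threaded hole and drive-pin holes on top, slanting slots in its side. Origin: centre of its toothed underside; z up the axis. 40 to 200 g.
- saw_large: the large hole saw: a steel cup 60 mm in diameter and 46 mm tall, standing on its teeth on the bench, closed flat back with a black threaded hole and drive-pin holes on top, slanting slots in its side. Origin: centre of its toothed underside; z up the axis. 40 to 200 g.
- insert_small: grey insert in the open case, 115 mm (x, across the case) by 91 mm (y, along it) by 24 mm tall, with one round well 42 mm wide, 18 mm deep, black-floored, its mouth bevelled 3 mm: the place of the small hole saw. Origin: centre of its underside (4 mm above the bench), on the well's axis; well floor 6 mm, insert top 24 mm above it. Fixed. The three sit side by side, 92 mm apart, in any order.
- insert_medium: grey insert in the open case, 115 mm (x, across the case) by 91 mm (y, along it) by 24 mm tall, with one round well 56 mm wide, 18 mm deep, black-floored, its mouth bevelled 3 mm: the place of the medium hole saw. Origin: centre of its underside (4 mm above the bench), on the well's axis; well floor 6 mm, insert top 24 mm above it. Fixed. The three sit side by side, 92 mm apart, in any order.
- insert_large: grey insert in the open case, 115 mm (x, across the case) by 91 mm (y, along it) by 24 mm tall, with one round well 72 mm wide, 18 mm deep, black-floored, its mouth bevelled 3 mm: the place of the large hole saw. Origin: centre of its underside (4 mm above the bench), on the well's axis; well floor 6 mm, insert top 24 mm above it. Fixed. The three sit side by side, 92 mm apart, in any order.
- sleeve: a look-alike: plain steel hose-coupling sleeve, 50 mm in diameter, 45 mm tall, 3 mm wall, open right through, no teeth or back, standing on the bench. Origin: centre of its underside. Loose, about 70 g.
- drum: a look-alike: sanding drum, reddish-brown abrasive sleeve on black rubber with a steel nut on top, 38 mm in diameter, 50 mm tall (54 mm over the nut), standing on the bench. Origin: centre of its underside. Loose, about 80 g.
- case_hinge (a point): middle of the hinge line on the far upper edge of the black hole-saw case, 30 mm above the bench. x points across the case away from the robot, y along the hinge, z up. The case is fixed; its base is 124 mm (x, all on the -x side of this point) by 286 mm (y, centred) by 30 mm tall, walls 4 mm; a small handle stands 13 mm out in front. A seated saw stands 26 mm above the rim.
- lid (a joint): angle of the lid, a shell 124 by 286 by 36 mm deep (32 mm inside): 0 closed (flat top then 66 mm above the bench), 1.57 upright, 1.85 leaning back; growing values swing its free edge up and away from the robot. A stiff hinge holds it where it is left; 2 to 5 N at the free edge swings it. No latch to work.
There are look-alikes about, which are no part of the job. Leave any green look-alike of the saw_medium alone.

How it is judged:
On the way:
1. all three hole saws stand in their own wells, let go, with the lid still open (horizontal distance between saw_small and insert_small below 0.011 m and z of saw_small in the frame of insert_small below 0.01 m and angle between each of saw_small, saw_medium, saw_large's own z axis and vertical below 0.12 rad and horizontal distance between saw_medium and insert_medium below 0.011 m and z of saw_medium in the frame of insert_medium below 0.01 m and horizontal distance between saw_large and insert_large below 0.011 m and z of saw_large in the frame of insert_large below 0.01 m and contact force between the fingers and saw_small below 0.05 N and contact force between the fingers and saw_medium below 0.05 N and contact force between the fingers and saw_large below 0.05 N and value of joint lid above 0.9 rad), for 0.2 s.
At the end, for the whole second after the job is handed in: Each hole saw stands upright on the floor of the well of its own size (within 11 mm of the well's axis and 4 mm of its floor, tilted under 0.12 rad), at rest; the lid is closed (under 0.06 rad); the sleeve and the drum stand within 30 mm of where they started (horizontal distance between saw_small and insert_small below 0.011 m and z of saw_small in the frame of insert_small below 0.01 m and angle between each of saw_small, saw_medium, saw_large's own z axis and vertical below 0.12 rad and horizontal distance between saw_medium and insert_medium below 0.011 m and z of saw_medium in the frame of insert_medium below 0.01 m and horizontal distance between saw_large and insert_large below 0.011 m and z of saw_large in the frame of insert_large below 0.01 m and linear speed of each of saw_small, saw_medium, saw_large below 0.02 m/s and distance of each of sleeve, drum from where it was at the start of the episode below 0.03 m and angle between each of sleeve, drum's own z axis and vertical below 0.15 rad and value of joint lid below 0.06 rad); the robot touches nothing.
It fails at once if the hose sleeve or the sanding drum is knocked over or shifted by more than 30 mm (not (distance of each of sleeve, drum from where it was at the start of the episode below 0.03 m and angle between each of sleeve, drum's own z axis and vertical below 0.15 rad)).
It fails at once if a hole saw is dropped or thrown (faster than 0.7 m/s while the fingers do not hold it) ((linear speed of saw_small above 0.7 m/s and contact force between the fingers and saw_small below 0.05 N) or (linear speed of saw_medium above 0.7 m/s and contact force between the fingers and saw_medium below 0.05 N) or (linear speed of saw_large above 0.7 m/s and contact force between the fingers and saw_large below 0.05 N)).
It also fails if it takes over 88 s, if anything falls off the work surface, if the arm or the gripper's body presses on something with over 40 N, if the wrist force passes 120 N, or if a joint passes its speed limit or range.

## Working session

There is one attempt and no reset: what is moved stays moved. The work goes in short steps, Python scripts to look and compute and a tool call to move; the robot and the scene stay as the last step left them, time stands still between calls to the robot, and variables do not carry over. Pictures are saved under pics/ and viewed, at most 14 in all, crops included, and the job is handed in when it is done.

Besides the shell and the picture viewer there is one more tool, called after ">>>" as name(argument=value, ...) on one line, values as JSON. drive_tool: Moves the arm, as the interface text tells. Its arguments: {"type":"object","properties":{"plan":{"type":"array","items":{"type":"array","items":{"type":"number"}}},"claw":{"type":"number"},"grip_force":{"type":"number"}},"required":["plan"]}

```bash
mkdir -p pics; cat > h.py <<'E'
import numpy as np,cv2
from rig import manip
def cap(n):
    c=manip.capture(n); return c
def pts(c):
    z=c["z_map"];K=np.array(c["intrinsics"]);v,u=np.mgrid[:z.shape[0],:z.shape[1]]
    P=np.stack([(u-K[0,2])/K[0,0]*z,-(v-K[1,2])/K[1,1]*z,-z,np.ones_like(z)],-1)
    W=P@np.linalg.inv(np.array(c["camera_from_world"])).T
    W[z==0]=np.nan
    return W[...,:3]
E
python3 - <<'E'
from h import *
for n in("top","scene"):
    c=cap(n);cv2.imwrite(f"pics/{n}0.png",cv2.resize(c["img"][...,::-1],(800,600)));np.savez(f"{n}0.npz",W=pts(c),img=c["img"],K=c["intrinsics"],T=c["camera_from_world"])
    print(n,np.linalg.inv(c["camera_from_world"])[:3,3],c["intrinsics"])
print(manip.get_obs())
E
```

```text
top [ 0.38772135 -0.02641079  1.13132252] [[475.53135966   0.         258.96518406]
 [  0.         475.53135966 184.29856571]
 [  0.           0.           1.        ]]
scene [1.00398671 0.63655026 0.72769968] [[445.86376889   0.         253.79667546]
 [  0.         445.86376889 193.38391591]
 [  0.           0.           1.        ]]
{'time_s': 0.1, 'q': array([ 9.30617438e-01,  3.13392352e-01,  1.49838699e+00,  1.44270444e-06,
        1.33103516e+00, -2.23424094e-01]), 'joint_velocities': array([-0.00114314, -0.00083939, -0.00400439, -0.00045286, -0.00069291,
       -0.00080464]), 'joint_efforts': array([ 3.10570511e-03, -4.12895465e+01, -2.60139960e+01, -1.51087256e-04,
        3.07792870e-03,  7.87005047e-05]), 'tcp_pos': array([0.21237248, 0.47982938, 0.20998346]), 'eef_rot': array([ 2.06872800e-01,  9.78367657e-01, -5.54552954e-04, -2.56311213e-04]), 'contact_force': array([-0.33803009, -0.52867445,  0.50939681]), 'wrist_torque': array([-0.02349604,  0.08224933,  0.00819535]), 'grip_force': 0.0, 'gripper_width': 0.08569589419784186}
```

View pics/top0.png

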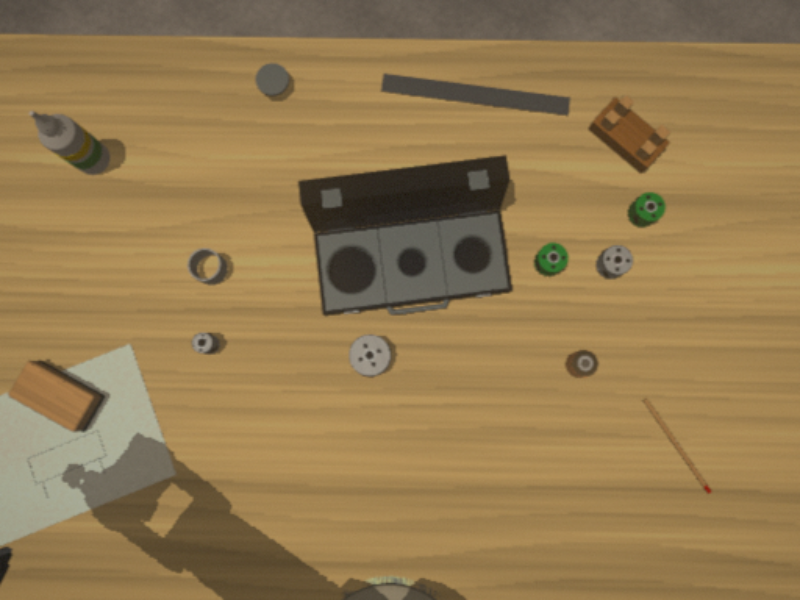

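View pics/scene0.png

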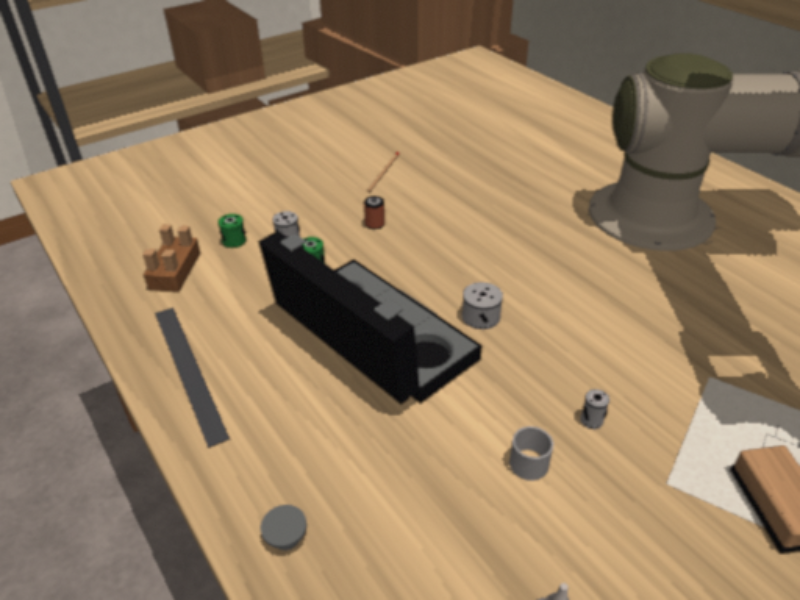

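Top view (800x600): large saw (370,355), small saw (204,342), steel medium saw (617,261). The green look-alikes at (552,258) and (650,208) aren't mine to take. The sleeve is at (208,266) and the drum at (583,363). The wells are large (351,270), small (411,262) and medium (472,254). The lid is open and leaning back.

Medium candidates are (617,261), (552,258) and (650,208). Only (617,261) is bare steel, so I'll check it in a crop.

```bash
python3 - <<'E'
from h import *
d=np.load("top0.npz");W=d["W"];img=d["img"]
cv2.imwrite("pics/crop1.png",cv2.resize(img[115:255,335:435][...,::-1],None,fx=4,fy=4,interpolation=cv2.INTER_CUBIC))
def blob(u,v,lo,hi,r):
    u*=.64;v*=.64
    m=np.zeros(W.shape[:2],np.uint8);m[int(v-r):int(v+r),int(u-r):int(u+r)]=1
    m&=((W[...,2]>lo)&(W[...,2]<hi)).astype(np.uint8)
    p=W[m>0]; (c,rad)=cv2.minEnclosingCircle(p[:,:2].astype(np.float32)); 
    return np.round([*c,rad,*p.mean(0),len(p)],4)
for n,u,v in(("large",370,355),("small",204,342),("med",617,261),("green",552,258),("green2",650,208),("sleeve",208,266),("drum",583,363)):
    print(n,blob(u,v,.035,.06,25))
for n,u,v,r in(("wl",351,270,26),("ws",411,262,19),("wm",472,254,20)): print(n,blob(u,v,-.01,.018,r))
# case top surface
m=((W[...,2]>.022)&(W[...,2]<.036)).astype(np.uint8);m[:130]=0;m[205:]=0;m[:,:195]=0;m[:,330:]=0
P=W[m>0];print(cv2.minAreaRect(P[:,:2].astype(np.float32)*1000),len(P),np.median(P[:,2]))
h=W[:,:][(W[...,2]>.06)&(W[...,0]>.3)&(abs(W[...,1])<.25)]
print(h[:,2].max(),h.min(0),h.max(0),len(h))
for v in range(90,160,4):print(v,np.round(W[v,262],3))
print(manip.tcp_to_tips)
E
```

```text
large [4.418e-01 3.690e-02 3.060e-02 4.415e-01 3.720e-02 4.630e-02 5.540e+02]
small [4.552e-01 2.832e-01 1.580e-02 4.556e-01 2.821e-01 4.620e-02 1.520e+02]
med [ 6.097e-01 -3.429e-01  4.980e-02  5.879e-01 -3.257e-01  4.570e-02
  3.110e+02]
green [ 5.903e-01 -2.313e-01  2.260e-02  5.897e-01 -2.308e-01  4.590e-02
  2.980e+02]
green2 [ 6.490e-01 -3.554e-01  5.230e-02  6.679e-01 -3.752e-01  4.610e-02
  3.060e+02]
sleeve [5.717e-01 2.861e-01 2.500e-02 5.722e-01 2.863e-01 4.360e-02 1.290e+02]
drum [ 4.347e-01 -2.743e-01  1.960e-02  4.344e-01 -2.729e-01  4.960e-02
  2.440e+02]
wl [5.770e-01 7.310e-02 8.960e-02 5.696e-01 8.330e-02 8.200e-03 9.640e+02]
ws [ 5.913e-01 -2.150e-02  5.790e-02  5.856e-01 -2.180e-02  1.060e-02
  2.370e+02]
wm [ 6.071e-01 -1.176e-01  6.460e-02  5.992e-01 -1.144e-01  1.060e-02
  4.190e+02]
((594.1441650390625, -21.9420166015625), (163.9353790283203, 293.1621398925781), 4.1694016456604) 6098 0.02910363126495419
0.16287093140281828 [ 0.6283936  -0.15449714  0.06009214] [0.71158104 0.13374194 0.16287093] 2441
90 [ 0.783 -0.017 -0.001]
94 [ 0.772 -0.017 -0.   ]
98 [ 0.761 -0.017  0.004]
102 [ 0.75  -0.018  0.005]
106 [ 0.741 -0.018  0.003]
110 [ 0.686 -0.019  0.149]
114 [ 0.676 -0.019  0.155]
118 [ 0.668 -0.019  0.153]
122 [ 0.658 -0.019  0.156]
126 [ 0.678 -0.019  0.048]
130 [ 0.673 -0.019  0.031]
134 [ 0.664 -0.019  0.03 ]
138 [ 0.653 -0.019  0.035]
142 [ 0.644 -0.019  0.03 ]
146 [ 0.636 -0.019  0.025]
150 [ 0.625 -0.02   0.032]
154 [ 0.615 -0.02   0.029]
158 [ 0.606 -0.02   0.026]
0.011
```

View pics/crop1.png

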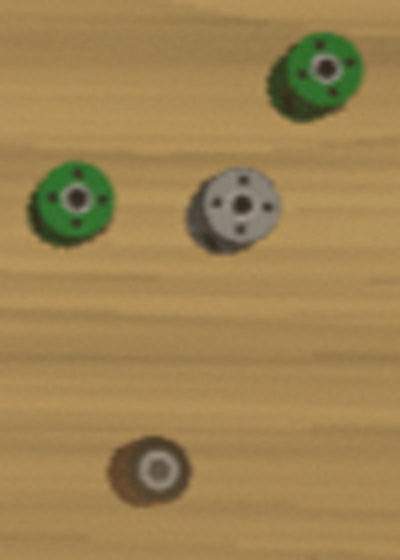

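The enlarged crop confirms it: the steel cup at crop (242,205) is the medium saw, both neighbours are green, and the drum is at the bottom. Next I'll refine the wells and the medium saw.

```bash
python3 - <<'E'
from h import *
d=np.load("top0.npz");W=d["W"];img=d["img"];K=d["K"];Ti=np.linalg.inv(d["T"])
def at(u,v,z):
    r=Ti[:3,:3]@np.array([(u-K[0,2])/K[0,0],-(v-K[1,2])/K[1,1],-1]);return Ti[:3,3]+r*(z-Ti[2,3])/r[2]
g=img.max(-1)
print(g[173,225],g[168,263],g[163,302],g[152,225],g[148,262])
C=[]
for n,u,v,r in(("l",351,270,72),("s",411,262,42),("m",472,254,56)):
    u=int(u*.64);v=int(v*.64)
    t=cv2.GaussianBlur(g,(3,3),0); m=(t<(int(g[v,u])+95)//2).astype(np.uint8)
    nl,L,S,c=cv2.connectedComponentsWithStats(m); k=L[v,u]
    cc=c[k];z=.010; C.append(at(*cc,.019)); print(n,cc,S[k],"z.010",at(*cc,.010)[:2].round(4),"z.025",at(*cc,.025)[:2].round(4),"equivdiam",2*np.sqrt(S[k][4]/np.pi)*1.11/475)
    # depth centre: pts below .018
    b=np.hypot(W[...,0]-C[-1][0],W[...,1]-C[-1][1])<.05
    q=W[b&(W[...,2]<.018)&(L==k)];print("depth",q.mean(0).round(4),len(q))
C=np.array(C);print(np.linalg.norm(np.diff(C,axis=0),axis=1),"axis",np.degrees(np.arctan2(*(C[0]-C[2])[[0,1]])))
b=np.hypot(W[...,0]-.589,W[...,1]+.326)<.03
q=W[b&(W[...,2]>.04)];c,r=cv2.minEnclosingCircle(q[:,:2].astype(np.float32));print("med",c,r,q.mean(0),len(q))
# base footprint
m=((W[...,2]>.02)&(W[...,2]<.036)).astype(np.uint8);m=cv2.morphologyEx(m,cv2.MORPH_OPEN,np.ones((9,9)))
nl,L,S,c=cv2.connectedComponentsWithStats(m);k=L[152,225];P=W[L==k]
print(cv2.minAreaRect(P[:,:2].astype(np.float32)*1000),len(P))
# lid column profile
a=np.arctan2(*(C[0]-C[2])[[0,1]]);y=np.array([np.sin(a),np.cos(a)]);x=np.array([y[1],-y[0]])
p=W[(W[...,2]>.05)&(np.abs(W[...,:2]@y-C[1,:2]@y)<.12)&(W[...,0]>.6)]
s=(p[:,:2]-C[1,:2])@x
for z in np.arange(.06,.17,.01):
    k=abs(p[:,2]-z)<.005; 
    if k.any():print(round(z,3),s[k].min().round(4),s[k].max().round(4),k.sum())
print("x",x,"y",y)
E
```

```text
54 47 51 104 100
l [224.54722222 172.26111111] [210 158  30  30 720] z.010 [0.5736 0.0692] z.025 [0.5711 0.0679] equivdiam 0.07075394777538639
depth [0.5727 0.0694 0.0108] 684
s [263.23046875 167.27734375] [255 159  18  18 256] z.010 [ 0.5871 -0.0231] z.025 [ 0.5844 -0.0232] equivdiam 0.04218950317392906
depth [ 0.5859 -0.0226  0.0107] 229
m [301.78947368 162.49656751] [290 151  24  24 437] z.010 [ 0.6001 -0.1153] z.025 [ 0.5973 -0.1141] equivdiam 0.05512202287218382
depth [ 0.5992 -0.1146  0.0107] 408
[0.09254686 0.09232431] axis -8.198532472201652
med (0.5884078741073608, -0.3266787827014923) 0.022769616916775703 [ 0.58805109 -0.32618434  0.04606489] 298
((616.3411254882812, 70.29893493652344), (36.81529235839844, 81.11641693115234), 2.8622474670410156) 499
0.06 0.0936 0.0966 115
0.07 0.0944 0.0953 5
0.15 0.0632 0.1086 1507
0.16 0.0621 0.1051 404
x [0.98977988 0.14260358] y [-0.14260358  0.98977988]
```

>>> drive_tool(plan=[[0,0,0,-0.14],[0,0,0,-0.14],[0,0,0,-0.14],[0,0,0,-0.14],[-2.7,-2.9,0,0],[-2.7,-2.9,0,0],[-2.7,-2.9,0,0],[-2.7,-2.9,0,0],[-2.7,-2.9,0,0],[-2.7,-2.9,0,0],[-2.6,-2.8,0,0],[-2.4,-2.8,0,0]], claw=6)

```text
time_s: 1.3
tcp_pos: [0.4563, 0.2814, 0.2102]
eef_rot: [-0.071, 0.997, -0.0, -0.0]
contact_force: [1.3, 0.3, -0.0]
gripper_width: 0.0602
grip_force: 0.0
```

```bash
cat >> h.py <<'E'
def go(*t,yaw=98.2):
    o=manip.get_obs();q=o["eef_rot"];x,y,z,w=q
    ey=np.array([2*(x*y-z*w),1-2*(x*x+z*z),2*(y*z+x*w)]);ex=np.array([1-2*(y*y+z*z),2*(x*y+z*w),2*(x*z-y*w)])
    d=np.array(t)-o["tcp_pos"];ps=np.degrees(np.arctan2(ey[1],ey[0]))
    print("t",round(o["time_s"],2),"tcp",o["tcp_pos"].round(4),"yaw",ps.round(2),"twist",np.radians(ps-yaw).round(3),"cm x,y,z",(100*np.array([ex@d,ey@d,np.cross(ex,ey)@d])).round(2),"w",o["gripper_width"].round(4),"gf",round(o["grip_force"],1))
E
python3 -c "
from h import *
go(.4556,.2825,.037)"
```

```text
Traceback (most recent call last):
  File "h.py", line 15, in go
    print("t",round(o["time_s"],2),"tcp",o["tcp_pos"].round(4),"yaw",ps.round(2),"twist",np.radians(ps-yaw).round(3),"cm x,y,z",(100*np.array([ex@d,ey@d,np.cross(ex,ey)@d])).round(2),"w",o["gripper_width"].round(4),"gf",round(o["grip_force"],1))
                                                                                                                                                                                           ^^^^^^^^^^^^^^^^^^^^^^^^
AttributeError: 'float' object has no attribute 'round'
```

>>> drive_tool(plan=[[0.05,0.1,4,0],[0,0,4,0],[0,0,4,0],[0,0,3,0],[0,0,1.6,0],[0,0,1,0],[0,0,0,0]])

```text
time_s: 2.0
tcp_pos: [0.454, 0.2834, 0.0335]
eef_rot: [-0.072, 0.997, -0.0, -0.001]
contact_force: [-0.2, -0.7, -0.2]
gripper_width: 0.0602
grip_force: 0.0
```

>>> drive_tool(plan=[[0,0,0,0],[0,0,0,0],[0,0,0,0],[0,0,0,0],[0,0,0,0],[0,0,0,0],[0,0,0,0],[0,0,0,0]], claw=1.5, grip_force=40)

```text
time_s: 2.8
tcp_pos: [0.4546, 0.2836, 0.0345]
eef_rot: [-0.072, 0.997, -0.0, -0.0]
contact_force: [1.4, -0.1, 0.7]
gripper_width: 0.0148
grip_force: 0.0
```

```bash
sed -i 's/o\["gripper_width"\].round(4)/round(float(o["gripper_width"]),4)/' h.py
python3 -c "
from h import *
go(.5858,-.0228,.15)"
```

```text
t 2.8 tcp [0.4546 0.2836 0.0345] yaw 98.21 twist 0.0 cm x,y,z [ -8.62 -32.2  -11.55] w 0.0148 gf 0.0
```

```bash
python3 - <<'E'
from h import *
c=cap("scene");K=c["intrinsics"];T=c["camera_from_world"];p=T@np.array([.455,.283,.03,1]);u=int(K[0,2]-K[0,0]*p[0]/p[2]);v=int(K[1,2]+K[1,1]*p[1]/p[2]);print(u,v)
cv2.imwrite("pics/s1.png",cv2.resize(c["img"][max(v-70,0):v+70,max(u-90,0):u+90][...,::-1],None,fx=4,fy=4,interpolation=cv2.INTER_CUBIC))
W=pts(c);b=np.hypot(W[...,0]-.455,W[...,1]-.283)<.05
q=W[b]
for z in np.arange(.0,.08,.01):
    k=abs(q[:,2]-z-.005)<.005
    if k.sum():print(round(z,3),k.sum(),q[k].min(0).round(3),q[k].max(0).round(3))
E
```

```text
381 260
0.0 842 [0.405 0.233 0.   ] [0.504 0.332 0.01 ]
0.01 48 [0.448 0.268 0.01 ] [0.472 0.297 0.02 ]
0.02 52 [0.444 0.269 0.02 ] [0.473 0.297 0.03 ]
0.03 57 [0.448 0.271 0.03 ] [0.473 0.298 0.039]
0.04 131 [0.441 0.266 0.04 ] [0.472 0.297 0.05 ]
0.05 9 [0.454 0.274 0.057] [0.466 0.298 0.06 ]
0.06 58 [0.447 0.263 0.06 ] [0.469 0.303 0.07 ]
0.07 75 [0.445 0.262 0.07 ] [0.469 0.305 0.08 ]
```

View pics/s1.png

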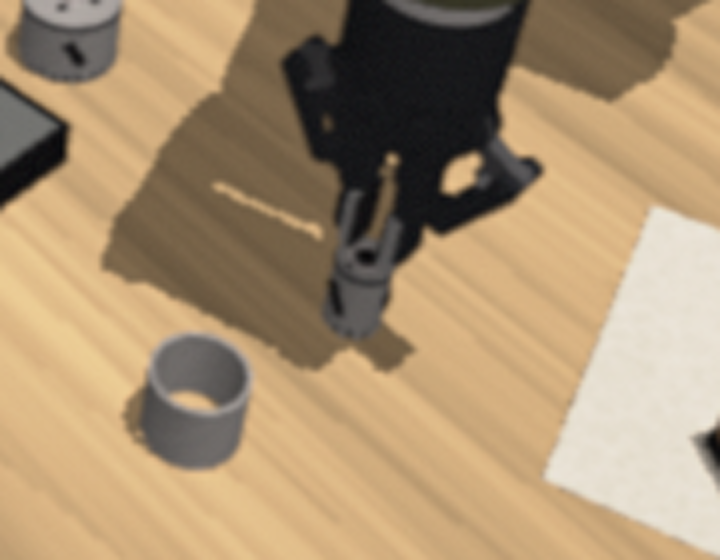

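Image shows the saw undisturbed at crop (358,290), and the closed fingers ending just above its top at about (365,250). So the fingertips sit higher than the reported TCP implies. I'll raise the tool and measure where the tips really are.

>>> drive_tool(plan=[[0,0,-3,0],[0,0,-4,0],[0,0,-3,0],[0,0,0,0],[0,0,0,0],[0,0,0,0]], claw=4)

```text
time_s: 3.45
tcp_pos: [0.454, 0.2833, 0.1333]
eef_rot: [-0.072, 0.997, -0.0, -0.001]
contact_force: [0.5, 0.2, -0.0]
gripper_width: 0.0405
grip_force: 0.0
```

```bash
python3 - <<'E'
from h import *
o=manip.get_obs();print(o["tcp_pos"],o["gripper_width"],o["grip_force"],o["contact_force"])
for n in("scene","top"):
    c=cap(n);W=pts(c);b=np.hypot(W[...,0]-.455,W[...,1]-.283)<.06
    q=W[b]
    for z in np.arange(.03,.2,.01):
        k=abs(q[:,2]-z-.005)<.005
        if k.sum():print(n,round(z,3),k.sum(),q[k].min(0).round(3),q[k].max(0).round(3))
    if n=="scene":
        cv2.imwrite("pics/s2.png",cv2.resize(c["img"][160:330,291:471][...,::-1],None,fx=3.3,fy=3.3,interpolation=cv2.INTER_CUBIC))
E
```

```text
[0.45396244 0.28334693 0.13326632] 0.04045640828067532 0.0 [ 0.47739867  0.19809682 -0.01340949]
scene 0.03 63 [0.448 0.269 0.03 ] [0.473 0.297 0.04 ]
scene 0.04 163 [0.441 0.265 0.04 ] [0.472 0.297 0.049]
scene 0.15 16 [0.448 0.26  0.156] [0.468 0.31  0.16 ]
scene 0.16 75 [0.444 0.252 0.16 ] [0.47  0.317 0.17 ]
scene 0.17 85 [0.444 0.251 0.17 ] [0.47  0.318 0.18 ]
scene 0.18 100 [0.444 0.25  0.18 ] [0.471 0.317 0.19 ]
scene 0.19 81 [0.449 0.242 0.19 ] [0.472 0.321 0.2  ]
top 0.03 13 [0.441 0.268 0.03 ] [0.471 0.277 0.038]
top 0.04 89 [0.442 0.267 0.041] [0.465 0.298 0.05 ]
top 0.05 10 [0.444 0.272 0.05 ] [0.467 0.294 0.052]
top 0.16 4 [0.448 0.256 0.164] [0.45  0.258 0.168]
top 0.17 4 [0.447 0.255 0.17 ] [0.452 0.26  0.178]
top 0.18 1 [0.453 0.25  0.187] [0.453 0.25  0.187]
top 0.19 3 [0.45  0.235 0.194] [0.452 0.252 0.199]
```

View pics/s2.png

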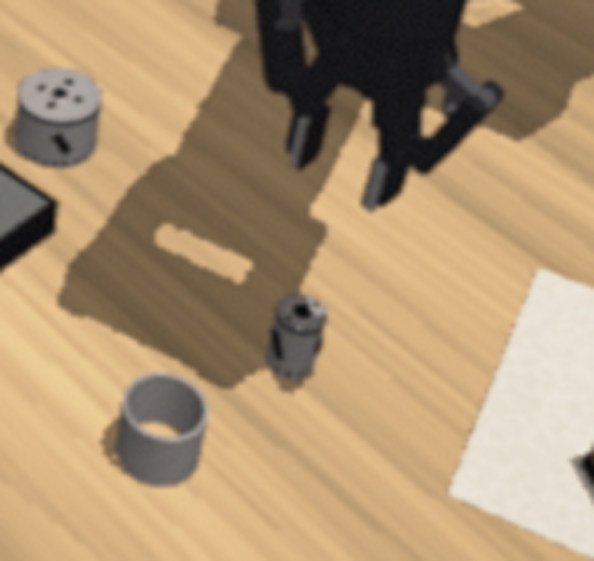

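The tips sit about 23 mm above the reported TCP height: z 0.156 against 0.133, seen both times. I'll correct for that using the images. The saw stands untouched at crop (296,335).

>>> drive_tool(plan=[[0,-0.2,3,0],[0,0,3,0],[0,0,3,0],[0,0,2,0],[0,0,1.2,0],[0,0,0.8,0],[0,0,0,0],[0,0,0,0]], claw=6)

```text
time_s: 4.35
tcp_pos: [0.4553, 0.2818, 0.0052]
eef_rot: [-0.072, 0.997, 0.0, 0.001]
contact_force: [-0.0, 0.4, -0.2]
gripper_width: 0.06
grip_force: 0.0
```

>>> drive_tool(plan=[[0,0,0,0],[0,0,0,0],[0,0,0,0],[0,0,0,0],[0,0,0,0],[0,0,0,0],[0,0,0,0],[0,0,0,0]], claw=1.5, grip_force=40)

```text
time_s: 5.15
tcp_pos: [0.4553, 0.2818, 0.0053]
eef_rot: [-0.072, 0.997, 0.0, 0.001]
contact_force: [-1.9, -1.0, 7.1]
gripper_width: 0.0286
grip_force: 39.3
```

```bash
python3 -c "
from h import *
go(.5858,-.0228,.15)"
```

```text
t 5.15 tcp [0.4553 0.2818 0.0053] yaw 98.21 twist 0.0 cm x,y,z [ -8.59 -32.01 -14.47] w 0.0286 gf 39.3
```

>>> drive_tool(plan=[[0,0,-2,0],[0,0,-4,0],[0,0,-4,0],[-0.6,-3,0,0],[-1,-3.7,0,0],[-1,-3.7,0,0],[-1,-3.7,0,0],[-1,-3.7,0,0],[-1,-3.7,0,0],[-1,-3.7,0,0],[-1,-3.7,0,0],[-1,-3,0,0]])

```text
time_s: 6.35
tcp_pos: [0.5859, -0.0239, 0.1046]
eef_rot: [-0.071, 0.997, -0.0, 0.0]
contact_force: [-0.2, 0.4, -0.1]
gripper_width: 0.0289
grip_force: 39.6
```

>>> drive_tool(plan=[[0,0,0,0],[0,0,0,0],[0,0,0,0]])

```text
time_s: 6.65
tcp_pos: [0.5851, -0.0209, 0.1045]
eef_rot: [-0.072, 0.997, 0.0, -0.0]
contact_force: [-0.2, 0.2, -1.0]
gripper_width: 0.0286
grip_force: 39.6
```

```bash
python3 - <<'E'
from h import *
go(.5858,-.0228,.0165)
c=cap("scene");K=c["intrinsics"];T=c["camera_from_world"];p=T@np.array([.586,-.023,.07,1]);u=int(K[0,2]-K[0,0]*p[0]/p[2]);v=int(K[1,2]+K[1,1]*p[1]/p[2]);print(u,v)
cv2.imwrite("pics/s3.png",cv2.resize(c["img"][max(v-75,0):v+75,max(u-100,0):u+100][...,::-1],None,fx=4,fy=4,interpolation=cv2.INTER_CUBIC))
W=pts(c);b=np.hypot(W[...,0]-.586,W[...,1]+.023)<.04
q=W[b]
for z in np.arange(.07,.2,.01):
    k=abs(q[:,2]-z-.005)<.005
    if k.sum():print(round(z,3),k.sum(),q[k].min(0).round(3),q[k].max(0).round(3))
E
```

```text
t 6.65 tcp [ 0.5851 -0.0209  0.1045] yaw 98.25 twist 0.001 cm x,y,z [-0.05 -0.2   8.8 ] w 0.0286 gf 39.6
244 190
0.09 1 [ 0.599 -0.018  0.099] [ 0.599 -0.018  0.099]
0.1 45 [ 0.578 -0.025  0.1  ] [ 0.601 -0.005  0.11 ]
0.11 46 [ 0.574 -0.022  0.11 ] [ 0.603 -0.005  0.12 ]
0.12 32 [ 0.58  -0.037  0.121] [0.603 0.001 0.13 ]
0.13 68 [ 0.576 -0.047  0.13 ] [0.602 0.007 0.14 ]
0.14 125 [ 0.576 -0.048  0.14 ] [0.601 0.008 0.15 ]
0.15 76 [ 0.576 -0.047  0.15 ] [0.601 0.009 0.16 ]
0.16 57 [ 0.579 -0.056  0.16 ] [0.602 0.009 0.17 ]
0.17 92 [ 0.575 -0.059  0.171] [0.604 0.014 0.18 ]
0.18 57 [ 0.574 -0.061  0.18 ] [0.604 0.01  0.19 ]
0.19 99 [ 0.57  -0.059  0.19 ] [0.606 0.007 0.2  ]
```

View pics/s3.png

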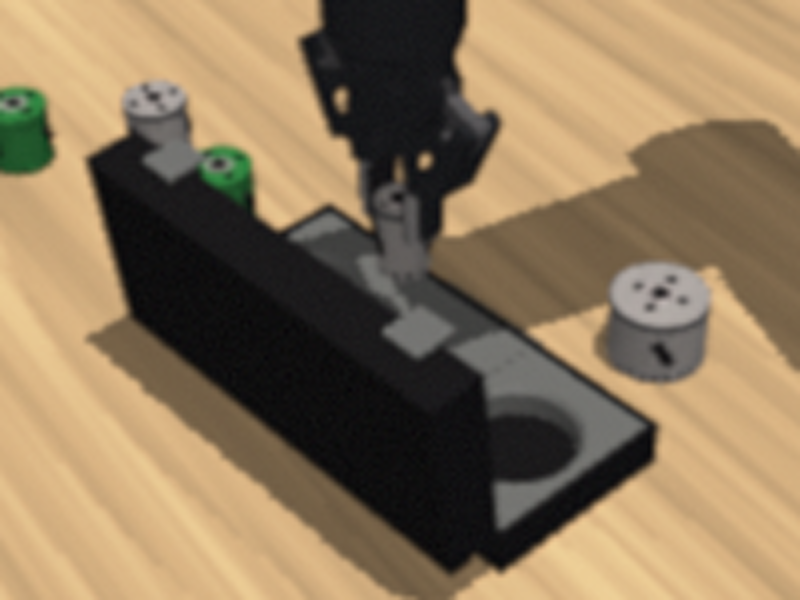

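The saw hangs upright between the fingers at crop (400,225), above the middle well. Lowering it now.

>>> drive_tool(plan=[[-0.05,-0.2,1,0],[0,0,2,0],[0,0,2,0],[0,0,1.5,0],[0,0,1,0],[0,0,0.7,0],[0,0,0.3,0],[0,0,0.2,0],[0,0,0,0]])

```text
time_s: 7.6
tcp_pos: [0.5865, -0.0238, 0.0178]
eef_rot: [-0.072, 0.997, -0.0, 0.0]
contact_force: [1.0, 0.7, -1.2]
gripper_width: 0.0285
grip_force: 39.6
```

>>> drive_tool(plan=[[0,0,0.1,0],[0,0,0.1,0],[0,0,0.1,0],[0,0,0,0]])

```text
time_s: 8.0
tcp_pos: [0.5866, -0.0238, 0.0153]
eef_rot: [-0.072, 0.997, -0.0, 0.0]
contact_force: [-1.7, 0.8, 5.5]
gripper_width: 0.0282
grip_force: 40.2
```

>>> drive_tool(plan=[[0,0,0,0],[0,0,0,0],[0,0,0,0],[0,0,0,0],[0,0,-1,0],[0,0,-3,0],[0,0,-4,0],[0,0,-2,0],[0,0,0,0]], claw=5)

```text
time_s: 8.9
tcp_pos: [0.5879, -0.0241, 0.1184]
eef_rot: [-0.072, 0.997, -0.001, 0.003]
contact_force: [-1.4, -0.3, 0.2]
gripper_width: 0.05
grip_force: 0.0
```

```bash
python3 - <<'E'
from h import *
go(.4416,.037,.005)
c=cap("scene");W=pts(c);b=np.hypot(W[...,0]-.586,W[...,1]+.023)<.03
q=W[b&(W[...,2]>.045)&(W[...,2]<.065)]
print(q.mean(0),q.min(0),q.max(0),len(q))
E
```

```text
t 8.9 tcp [ 0.5879 -0.0241  0.1184] yaw 98.21 twist 0.0 cm x,y,z [13.67  8.16 11.23] w 0.05 gf 0.0
[ 0.58037391 -0.032427    0.05714964] [ 0.57405896 -0.03752202  0.05570108] [ 0.5851997  -0.02752746  0.0587225 ] 13
```

>>> drive_tool(plan=[[2,1.2,0,0],[3.5,2,0,0],[3.5,2,0,0],[3,2,0,0],[1.7,1,0,0],[0,0,0,0],[0,0,2,0],[0,0,2,0],[0,0,1,0],[0,0,0,0]], claw=8.5)

```text
time_s: 9.95
tcp_pos: [0.4386, 0.0377, 0.0632]
eef_rot: [-0.071, 0.997, 0.0, -0.001]
contact_force: [0.7, -0.4, 0.2]
gripper_width: 0.085
grip_force: 0.0
```

```bash
python3 - <<'E'
from h import *
go(.4416,.037,.003)
c=cap("scene");W=pts(c);b=np.hypot(W[...,0]-.4416,W[...,1]-.037)<.07
q=W[b]
for z in np.arange(.04,.14,.01):
    k=abs(q[:,2]-z-.005)<.005
    if k.sum():print(round(z,3),k.sum(),q[k].min(0).round(3),q[k].max(0).round(3))
E
```

```text
t 9.95 tcp [0.4386 0.0377 0.0632] yaw 98.18 twist -0.0 cm x,y,z [-0.3  -0.12  6.02] w 0.085 gf 0.0
0.04 365 [0.412 0.006 0.04 ] [0.472 0.066 0.05 ]
0.05 2 [0.455 0.039 0.05 ] [0.458 0.042 0.051]
0.09 3 [ 0.435 -0.004  0.099] [0.451 0.086 0.099]
0.1 49 [ 0.429 -0.019  0.1  ] [0.458 0.092 0.11 ]
0.11 71 [ 0.424 -0.017  0.11 ] [0.459 0.093 0.12 ]
0.12 68 [ 0.425 -0.018  0.12 ] [0.459 0.095 0.13 ]
0.13 58 [ 0.434 -0.015  0.13 ] [0.459 0.095 0.14 ]
```

>>> drive_tool(plan=[[-0.3,-0.1,2,0],[0,0,2,0],[0,0,1.3,0],[0,0,0.8,0],[0,0,0.4,0],[0,0,0,0]])

```text
time_s: 10.6
tcp_pos: [0.4424, 0.0372, -0.0003]
eef_rot: [-0.072, 0.997, -0.0, 0.0]
contact_force: [0.0, -0.2, -0.3]
gripper_width: 0.0849
grip_force: 0.0
```

>>> drive_tool(plan=[[0,0,0,0],[0,0,0,0],[0,0,0,0],[0,0,0,0],[0,0,0,0],[0,0,0,0],[0,0,0,0]], claw=4.5, grip_force=40)

```text
time_s: 11.3
tcp_pos: [0.4426, 0.0372, 0.0004]
eef_rot: [-0.072, 0.997, -0.0, 0.001]
contact_force: [-2.2, 0.2, 7.3]
gripper_width: 0.0586
grip_force: 41.8
```

```bash
python3 -c "
from h import *
go(.572,.0687,.1)"
```

```text
t 11.3 tcp [4.426e-01 3.720e-02 4.000e-04] yaw 98.21 twist 0.0 cm x,y,z [-13.27   1.26  -9.94] w 0.0586 gf 41.8
```

>>> drive_tool(plan=[[0,0,-2,0],[0,0,-3,0],[0,0,-3,0],[0,0,-2,0],[-2,0.2,0,0],[-3.5,0.3,0,0],[-3.5,0.3,0,0],[-3,0.3,0,0],[-1.4,0.1,0,0],[0,0,0,0],[0,0,0,0]])

```text
time_s: 12.4
tcp_pos: [0.5724, 0.0683, 0.0993]
eef_rot: [-0.072, 0.997, 0.0, -0.0]
contact_force: [-0.2, -0.5, -1.1]
gripper_width: 0.0584
grip_force: 43.9
```

```bash
python3 - <<'E'
from h import *
go(.573,.0687,.0105)
c=cap("scene");W=pts(c);b=np.hypot(W[...,0]-.572,W[...,1]-.069)<.05
q=W[b]
for z in np.arange(.08,.16,.01):
    k=abs(q[:,2]-z-.005)<.005
    if k.sum():print(round(z,3),k.sum(),q[k].min(0).round(3),q[k].max(0).round(3))
E
```

```text
t 12.4 tcp [0.5724 0.0683 0.0993] yaw 98.21 twist 0.0 cm x,y,z [-0.08  0.03  8.88] w 0.0584 gf 43.9
0.09 4 [0.587 0.051 0.098] [0.599 0.093 0.1  ]
0.1 99 [0.549 0.053 0.1  ] [0.602 0.099 0.11 ]
0.11 89 [0.557 0.053 0.11 ] [0.602 0.099 0.12 ]
0.12 82 [0.571 0.055 0.12 ] [0.602 0.105 0.13 ]
0.13 116 [0.56  0.026 0.13 ] [0.602 0.112 0.14 ]
0.14 414 [0.542 0.025 0.14 ] [0.602 0.113 0.15 ]
0.15 74 [0.563 0.026 0.15 ] [0.59  0.113 0.16 ]
```

>>> drive_tool(plan=[[0,0,1,0],[0,0,2,0],[0,0,2,0],[0,0,1.5,0],[0,0,1,0],[0,0,0.7,0],[0,0,0.3,0],[0,0,0.1,0],[0,0,0,0]])

```text
time_s: 13.35
tcp_pos: [0.5732, 0.0682, 0.0139]
eef_rot: [-0.072, 0.997, -0.0, 0.0]
contact_force: [-0.5, -0.6, -0.2]
gripper_width: 0.0588
grip_force: 43.9
```

>>> drive_tool(plan=[[0,0,0.1,0],[0,0,0.1,0],[0,0,0.1,0],[0,0,0,0]])

```text
time_s: 13.75
tcp_pos: [0.573, 0.0683, 0.0105]
eef_rot: [-0.072, 0.997, -0.0, 0.0]
contact_force: [-0.3, 1.2, -1.1]
gripper_width: 0.0588
grip_force: 44.0
```

>>> drive_tool(plan=[[0,0,0.1,0],[0,0,0.1,0],[0,0,0,0]])

```text
time_s: 14.05
tcp_pos: [0.5731, 0.0683, 0.0104]
eef_rot: [-0.072, 0.997, -0.0, 0.0]
contact_force: [-7.9, -0.4, 18.0]
gripper_width: 0.0587
grip_force: 45.9
```

>>> drive_tool(plan=[[0,0,0,0],[0,0,0,0],[0,0,0,0],[0,0,0,0],[0,0,-1,0],[0,0,-3,0],[0,0,-4,0],[0,0,-3,0],[0,0,0,0],[0,0,0,0]], claw=8)

```text
time_s: 15.05
tcp_pos: [0.5731, 0.0683, 0.1191]
eef_rot: [-0.072, 0.997, -0.0, 0.001]
contact_force: [-0.7, 0.3, -1.1]
gripper_width: 0.0799
grip_force: 0.0
```

```bash
python3 -c "
from h import *
go(.5882,-.3265,.12)"
```

```text
t 15.05 tcp [0.5731 0.0683 0.1191] yaw 98.21 twist 0.0 cm x,y,z [  4.14 -39.29  -0.09] w 0.0799 gf 0.0
```

>>> drive_tool(plan=[[0.6,-2,0,0],[0.4,-4,0,0],[0.4,-4,0,0],[0.4,-4,0,0],[0.4,-4,0,0],[0.4,-4,0,0],[0.4,-4,0,0],[0.4,-4,0,0],[0.4,-4,0,0],[0.3,-3.3,0,0],[0,-2,0,0],[0,0,0,0]], claw=6.2)

```text
time_s: 16.25
tcp_pos: [0.5875, -0.3287, 0.1164]
eef_rot: [-0.07, 0.998, 0.001, -0.001]
contact_force: [-0.0, -0.6, -0.6]
gripper_width: 0.0615
grip_force: 0.0
```

```bash
python3 - <<'E'
from h import *
go(.5882,-.3265,0)
c=cap("top");W=pts(c);cv2.imwrite("pics/top1.png",cv2.resize(c["img"][90:250,110:450][...,::-1],(800,376),interpolation=cv2.INTER_CUBIC))
for n,x,y,r in(("small",.5858,-.0228,.025),("large",.572,.0687,.045),("sleeve",.572,.286,.04),("drum",.4345,-.273,.04)):
    b=np.hypot(W[...,0]-x,W[...,1]-y)<r;q=W[b&(W[...,2]>.04)]
    print(n,cv2.minEnclosingCircle(q[:,:2].astype(np.float32)),q.mean(0).round(4),len(q))
E
```

```text
t 16.25 tcp [ 0.5875 -0.3287  0.1164] yaw 98.04 twist -0.003 cm x,y,z [-0.12  0.19 11.64] w 0.0615 gf 0.0
small ((0.5863613486289978, -0.021924937143921852), 0.015842948108911514) [ 0.586  -0.0224  0.0556] 150
large ((0.5717880129814148, 0.06913749873638153), 0.030602123588323593) [0.571 0.069 0.056] 559
sleeve ((0.5721161365509033, 0.2865881323814392), 0.024931984022259712) [0.5731 0.2867 0.045 ] 100
drum ((0.4379767179489136, -0.2701673209667206), 0.03959869220852852) [ 0.4488 -0.261   0.4757] 812
```

View pics/top1.png

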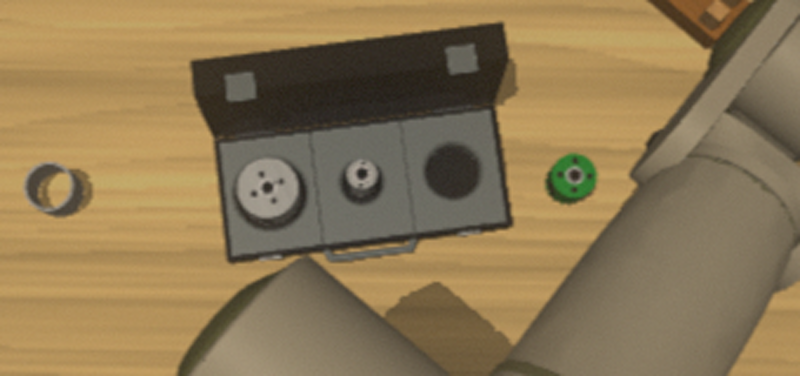

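The large saw (268,188) and small saw (362,178) stand in their wells with tops at z 0.056, so they are seated. Descending on the medium saw.

>>> drive_tool(plan=[[-0.1,0.2,2,0],[0,0,2,0],[0,0,2,0],[0,0,2,0],[0,0,1.8,0],[0,0,1,0],[0,0,0.7,0],[0,0,0,0]])

```text
time_s: 17.1
tcp_pos: [0.589, -0.3237, 0.0029]
eef_rot: [-0.072, 0.997, 0.0, -0.0]
contact_force: [0.7, -0.3, 0.7]
gripper_width: 0.062
grip_force: 0.0
```

>>> drive_tool(plan=[[0,0,0,0],[0,0,0,0],[0,0,0,0],[0,0,0,0],[0,0,0,0],[0,0,0,0],[0,0,0,0]], claw=3, grip_force=40)

```text
time_s: 17.8
tcp_pos: [0.5898, -0.3249, 0.0048]
eef_rot: [-0.072, 0.997, -0.001, 0.001]
contact_force: [0.3, 0.4, 5.4]
gripper_width: 0.043
grip_force: 41.1
```

```bash
python3 -c "
from h import *
go(.599,-.1148,.1)"
```

```text
t 17.8 tcp [ 0.5898 -0.3249  0.0048] yaw 98.2 twist 0.0 cm x,y,z [-3.92 20.64 -9.55] w 0.043 gf 41.1
```

>>> drive_tool(plan=[[0,0,-2,0],[0,0,-3,0],[0,0,-3,0],[0,0,-2,0],[-0.5,2,0,0],[-0.7,4,0,0],[-0.7,4,0,0],[-0.7,4,0,0],[-0.7,4,0,0],[-0.6,2.6,0,0],[0,0,0,0],[0,0,0,0]])

```text
time_s: 19.0
tcp_pos: [0.5984, -0.1149, 0.1035]
eef_rot: [-0.072, 0.997, -0.0, -0.0]
contact_force: [-0.3, -1.4, -0.9]
gripper_width: 0.0426
grip_force: 40.9
```

```bash
python3 - <<'E'
from h import *
go(.6,-.1148,.0145)
c=cap("scene");W=pts(c);b=np.hypot(W[...,0]-.6,W[...,1]+.115)<.045
q=W[b]
for z in np.arange(.08,.16,.01):
    k=abs(q[:,2]-z-.005)<.005
    if k.sum():print(round(z,3),k.sum(),q[k].min(0).round(3),q[k].max(0).round(3))
E
```

```text
t 19.0 tcp [ 0.5984 -0.1149  0.1035] yaw 98.25 twist 0.001 cm x,y,z [-0.16 -0.01  8.9 ] w 0.0426 gf 40.9
0.09 5 [ 0.61  -0.123  0.099] [ 0.618 -0.103  0.1  ]
0.1 64 [ 0.578 -0.121  0.1  ] [ 0.62  -0.093  0.11 ]
0.11 62 [ 0.578 -0.119  0.11 ] [ 0.619 -0.092  0.12 ]
0.12 49 [ 0.589 -0.125  0.12 ] [ 0.62  -0.086  0.13 ]
0.13 74 [ 0.587 -0.14   0.13 ] [ 0.62 -0.08  0.14]
0.14 162 [ 0.587 -0.142  0.14 ] [ 0.62  -0.078  0.15 ]
0.15 72 [ 0.589 -0.151  0.15 ] [ 0.615 -0.077  0.16 ]
```

>>> drive_tool(plan=[[-0.1,0,1,0],[0,0,2,0],[0,0,2,0],[0,0,1.5,0],[0,0,1,0],[0,0,0.7,0],[0,0,0.3,0],[0,0,0.1,0],[0,0,0,0]])

```text
time_s: 19.95
tcp_pos: [0.5997, -0.1149, 0.018]
eef_rot: [-0.072, 0.997, -0.0, 0.0]
contact_force: [0.0, -0.7, -1.3]
gripper_width: 0.0426
grip_force: 40.9
```

>>> drive_tool(plan=[[0,0,0.1,0],[0,0,0.1,0],[0,0,0.1,0],[0,0,0,0]])

```text
time_s: 20.35
tcp_pos: [0.5995, -0.1148, 0.0148]
eef_rot: [-0.072, 0.997, -0.0, 0.0]
contact_force: [-1.6, 1.1, 1.7]
gripper_width: 0.0427
grip_force: 41.2
```

>>> drive_tool(plan=[[0,0,0.1,0],[0,0,0,0]])

```text
time_s: 20.55
tcp_pos: [0.5996, -0.1148, 0.0148]
eef_rot: [-0.072, 0.997, -0.0, 0.0]
contact_force: [-5.5, 2.0, 11.1]
gripper_width: 0.0427
grip_force: 42.1
```

>>> drive_tool(plan=[[0,0,0,0],[0,0,0,0],[0,0,0,0],[0,0,0,0],[0,0,-1,0],[0,0,-3,0],[0,0,-4,0],[0,0,-4,0],[0,0,-3,0],[0,0,0,0]], claw=6.2)

```text
time_s: 21.55
tcp_pos: [0.6012, -0.1155, 0.169]
eef_rot: [-0.072, 0.997, -0.002, 0.004]
contact_force: [0.0, 0.2, 0.3]
gripper_width: 0.0617
grip_force: 0.0
```

```bash
python3 - <<'E'
from h import *
go(.59,0,.17)
c=cap("top");W=pts(c)
x=np.array([.98978,.1426]);y=np.array([-.1426,.98978]);o=np.array([.5858,-.0228])
p=W[(W[...,2]>.05)&(np.abs((W[...,:2]-o)@y)<.15)&(W[...,2]<.2)&((W[...,:2]-o)@x>.04)]
s=(p[:,:2]-o)@x
for z in np.arange(.05,.18,.005):
    k=abs(p[:,2]-z)<.0025
    if k.any():print("top",round(z,3),s[k].min().round(4),s[k].max().round(4),k.sum())
c=cap("scene");W=pts(c)
p=W[(W[...,2]>.02)&(np.abs((W[...,:2]-o)@y)<.12)&(W[...,2]<.2)&((W[...,:2]-o)@x>.055)];s=(p[:,:2]-o)@x
for z in np.arange(.02,.18,.015):
    k=abs(p[:,2]-z)<.004
    if k.any():print("scene",round(z,3),s[k].min().round(4),np.median(s[k]).round(4),s[k].max().round(4),k.sum())
E
```

```text
t 21.55 tcp [ 0.6012 -0.1155  0.169 ] yaw 98.21 twist 0.0 cm x,y,z [-0.54 11.59 -0.15] w 0.0617 gf 0.0
top 0.05 0.0628 0.0953 25
top 0.055 0.0638 0.0968 55
top 0.06 0.0649 0.0961 44
top 0.065 0.0646 0.0956 24
top 0.07 0.0654 0.0867 4
top 0.075 0.0666 0.0809 4
top 0.08 0.0656 0.0716 4
top 0.085 0.0661 0.09 3
top 0.09 0.0786 0.084 3
top 0.095 0.0664 0.0755 6
top 0.1 0.0724 0.0724 1
top 0.105 0.0688 0.0825 3
top 0.11 0.0678 0.0758 4
top 0.115 0.0687 0.0688 2
top 0.12 0.0694 0.0694 1
top 0.125 0.0689 0.0753 3
top 0.13 0.069 0.0762 3
top 0.135 0.0701 0.0702 2
top 0.14 0.0708 0.0726 2
top 0.145 0.07 0.1083 17
top 0.15 0.0713 0.1079 662
top 0.155 0.0626 0.1062 651
top 0.16 0.0621 0.0871 85
top 0.165 0.0694 0.0694 1
scene 0.035 0.0945 0.0966 0.0983 130
scene 0.05 0.0962 0.0978 0.1001 140
scene 0.065 0.0978 0.0992 0.1018 153
scene 0.08 0.0987 0.1007 0.1027 145
scene 0.095 0.1003 0.102 0.1044 157
scene 0.11 0.1017 0.1036 0.1063 173
scene 0.125 0.1027 0.1047 0.1073 172
scene 0.14 0.1042 0.106 0.1083 173
scene 0.155 0.0615 0.0879 0.1085 1263
```

All three saws are down and released with the lid still open at about 1.66 rad. Next I'll close the fingers and move over to behind the lid's free edge.

>>> drive_tool(plan=[[0,1.5,-1,0],[-1,2,0,0],[-2,2,0,0],[-2.5,2,0,0],[-3,2,0,0],[-3,0,0,0],[-2,0,0,0],[-0.8,0,0,0],[0,0,0,0]], claw=0)

```text
time_s: 22.55
tcp_pos: [0.7274, 0.0009, 0.172]
eef_rot: [-0.072, 0.997, 0.0, -0.001]
contact_force: [-0.5, -0.3, 0.2]
gripper_width: -0.0001
grip_force: 0.0
```

```bash
cat >> h.py <<'E'
X=np.array([.98978,.1426]);Y=np.array([-.1426,.98978]);O=np.array([.5858,-.0228])
def st():
    t=manip.get_obs()["tcp_pos"];print("s,t,tipz",((t[:2]-O)@X).round(4),((t[:2]-O)@Y).round(4),(t[2]+.0227).round(4))
E
python3 - <<'E'
from h import *
go(.7293,-.0021,.105);st()
c=cap("top");W=pts(c)
for n,x,y,r in(("small",.5858,-.0228,.025),("large",.572,.0687,.045),("med",.599,-.1148,.035)):
    b=np.hypot(W[...,0]-x,W[...,1]-y)<r;q=W[b&(W[...,2]>.04)&(W[...,2]<.07)]
    if len(q):print(n,cv2.minEnclosingCircle(q[:,:2].astype(np.float32)),q.mean(0).round(4),len(q))
c=cap("scene");W=pts(c)
s=(W[...,:2]-O)@X;t=(W[...,:2]-O)@Y
for z in np.arange(.15,.26,.01):
    k=(abs(W[...,2]-z)<.005)&(s>.11)&(abs(t)<.06)
    if k.any():print(round(z,3),k.sum(),s[k].min().round(3),s[k].max().round(3),t[k].min().round(3),t[k].max().round(3))
E
```

```text
t 22.55 tcp [0.7274 0.0009 0.172 ] yaw 98.26 twist 0.001 cm x,y,z [-0.16 -0.33  6.7 ] w -0.0001 gf 0.0
s,t,tipz 0.1435 0.0033 0.1947
small ((0.5870200395584106, -0.022583013400435448), 0.01550248172134161) [ 0.5855 -0.0242  0.0558] 131
med ((0.5978492498397827, -0.11362671852111816), 0.022768652066588402) [ 0.597  -0.1134  0.0558] 308
0.19 4 0.136 0.149 0.008 0.01
0.2 32 0.136 0.155 -0.005 0.016
0.21 58 0.137 0.156 -0.004 0.018
0.22 58 0.137 0.156 -0.005 0.018
0.23 34 0.138 0.156 -0.006 0.018
0.24 73 0.133 0.158 -0.025 0.036
0.25 108 0.133 0.158 -0.037 0.044
0.26 141 0.135 0.161 -0.045 0.051
```

>>> drive_tool(plan=[[0,0,2,0],[0,0,2,0],[0,0,1.5,0],[0,0,0.8,0],[0,0,0,0],[1,0,0,0],[1,0,0,0],[0.5,0,0,0],[0,0,0,0]])

```text
time_s: 23.55
tcp_pos: [0.7026, -0.004, 0.1117]
eef_rot: [-0.071, 0.997, -0.0, 0.001]
contact_force: [-0.1, 0.1, -0.6]
gripper_width: 0.0002
grip_force: 0.0
```

>>> drive_tool(plan=[[0.7,0,-0.2,0],[0.7,0,-0.2,0],[0.7,0,-0.3,0],[0.6,0,-0.2,0],[0.7,0,0,0],[0.7,0,0,0],[0,0,0,0]])

```text
time_s: 24.25
tcp_pos: [0.6612, -0.0099, 0.1199]
eef_rot: [-0.071, 0.997, -0.0, -0.0]
contact_force: [0.3, 0.2, 1.6]
gripper_width: 0.0003
grip_force: 0.3
```

```bash
cat >> h.py <<'E'
def lid():
    st();c=cap("scene");W=pts(c);s=(W[...,:2]-O)@X;t=(W[...,:2]-O)@Y
    k=(abs(t)>.06)&(abs(t)<.13)&(abs(s-.01)<.15)&(W[...,2]>.04)&(W[...,2]<.175)
    print(k.sum(),"zmax",np.percentile(W[k][:,2],99).round(4))
    for z in np.arange(.04,.17,.015):
        m=k&(abs(W[...,2]-z)<.004)
        if m.any():print(round(z,3),m.sum(),s[m].min().round(3),np.median(s[m]).round(3),s[m].max().round(3))
E
python3 -c "
from h import *
lid()"
```

```text
s,t,tipz 0.0765 0.002 0.1426
2856 zmax 0.16
0.04 70 -0.008 0.094 0.096
0.055 272 -0.03 0.088 0.094
0.07 153 0.083 0.087 0.091
0.085 150 0.079 0.083 0.087
0.1 152 0.075 0.078 0.082
0.115 151 0.071 0.074 0.079
0.13 167 0.067 0.07 0.073
0.145 164 0.063 0.066 0.07
0.16 280 0.03 0.057 0.065
```

>>> drive_tool(plan=[[0.9,0,0.1,0],[1,0,0.1,0],[1,0,0.2,0],[1.1,0,0.3,0],[1.1,0,0.5,0],[0.9,0,0.5,0],[0.9,0,0.6,0],[0.9,0,0.7,0],[0,0,0,0]])

```text
time_s: 25.2
tcp_pos: [0.5835, -0.021, 0.0885]
eef_rot: [-0.071, 0.997, 0.0, -0.002]
contact_force: [-0.2, 0.6, 0.1]
gripper_width: -0.0001
grip_force: 0.0
```

```bash
python3 -c "
from h import *
lid()"
```

```text
s,t,tipz -0.0021 0.0021 0.1112
2820 zmax 0.1212
0.04 11 0.065 0.067 0.067
0.055 17 0.072 0.073 0.075
0.07 388 0.05 0.063 0.078
0.085 393 0.021 0.036 0.05
0.1 379 -0.005 0.008 0.023
0.115 364 -0.033 -0.019 -0.007
```

>>> drive_tool(plan=[[0.6,0,0.6,0],[0.6,0,0.7,0],[0.6,0,0.7,0],[0.5,0,0.8,0],[0.4,0,0.8,0],[0.3,0,0.6,0],[0,0,0.3,0],[0,0,0.2,0],[0,0,0,0]])

```text
time_s: 26.15
tcp_pos: [0.5543, -0.0253, 0.045]
eef_rot: [-0.072, 0.997, -0.0, -0.001]
contact_force: [-16.5, -0.1, 32.5]
gripper_width: 0.0
grip_force: 16.1
```

```bash
python3 -c "
from h import *
lid()"
```

```text
s,t,tipz -0.0315 0.002 0.0677
2503 zmax 0.1547
0.04 53 0.058 0.06 0.062
0.055 100 0.058 0.06 0.062
0.07 1702 -0.065 0.003 0.062
0.16 19 -0.042 -0.031 -0.017
```

>>> drive_tool(plan=[[0,0,-1,0],[0,0,-3,0],[0,0,-4,0],[0,0,-4,0],[0,0,0,0],[3,0,0,0],[4,0,0,0],[4,0,0,0],[3,0,0,0],[0,0,0,0],[0,0,0,0]])

```text
time_s: 27.3
tcp_pos: [0.4167, -0.0453, 0.1623]
eef_rot: [-0.071, 0.997, 0.0, 0.0]
contact_force: [-0.4, 0.1, 0.5]
gripper_width: 0.0
grip_force: 0.0
```

```bash
python3 - <<'E'
from h import *
print(manip.get_obs()["tcp_pos"],manip.get_obs()["contact_force"])
c=cap("scene");W=pts(c);s=(W[...,:2]-O)@X;t=(W[...,:2]-O)@Y
k=(abs(t)<.12)&(abs(s)<.055)&(abs(W[...,2]-.07)<.025);print(k.sum(),"slope",np.polyfit(s[k],W[k][:,2],1))
for n,x,y in(("sleeve",.572,.286),("drum",.4345,-.273)):
    q=W[(np.hypot(W[...,0]-x,W[...,1]-y)<.04)&(W[...,2]>.03)];print(n,cv2.minEnclosingCircle(q[:,:2].astype(np.float32)))
cv2.imwrite("pics/end.png",cv2.resize(c["img"][...,::-1],(800,600)))
E
```

```text
[ 0.4166583  -0.04526485  0.16232679] [-0.38139554  0.12463445  0.4582577 ]
3266 slope [-0.0027531   0.06713288]
sleeve ((0.5726231336593628, 0.28445670008659363), 0.026641182601451874)
drum ((0.43608343601226807, -0.27633222937583923), 0.021978752687573433)
```

View pics/end.png

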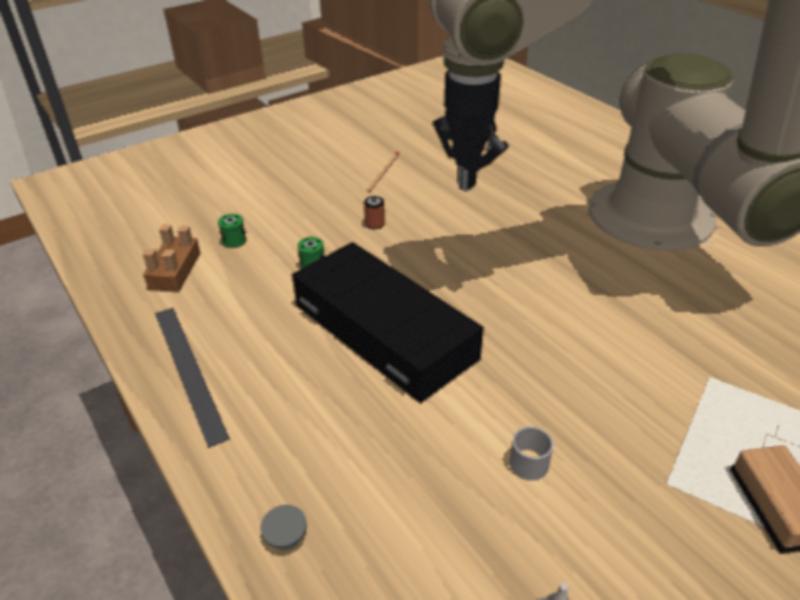

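The lid is shut and level at (388,320), with a slope of about 0.003 rad. The sleeve (531,453), drum (374,212) and green saws stand where they were, and the arm is clear.

```bash
python3 -c "
from rig import manip
print(manip.hand_in())"
```

```text
the job is handed in; nothing more can be done
None
```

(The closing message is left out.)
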